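Lay a mould insert down for welding

TASK

The aluminium mould insert stands on end on the setup plate, its cavity turned away from the low brass stop. Tip it over that stop so that it lies on the two brass rests with the cavity up, then slide it home flush against the dark end stop, ready for the weld. Do not pick it up, and leave the caliper, screwdriver, tin and copper roll where they are.

Things in the scene. Friction and masses are not known exactly. Their poses are not given: they have to be found in the camera images.
- mould_insert: Aluminium block 40 x 72 x 104 mm, 0.5 to 0.9 kg, a rectangular cavity in one 72 x 104 face. Origin: middle of the block, 62 mm above the table standing, 36 mm lying on the rests. Own x: out of the cavity face (40 mm thick); y: across its width (72 mm); z: along its length (104 mm), up while it stands. It stands on the plate, plain back face 2 to 5 mm from the low stop.
- insert_head (a point): Centre of the insert's upper end (own z +52 mm), 114 mm above the table while it stands. The flat land between this end and the cavity is 36 mm high, a good place to push. Pushed there towards the stop, the insert slides up to the stop and tips over it; past about 25 degrees it falls by itself, which the soft brass rests can take.
- insert_foot (a point): Centre of the insert's foot end (own z -52 mm), on the plate while it stands. When the insert lies, this is the end far from the end stop; pushed there, it slides along the rests easily (lightly oiled metal).
- setup_plate: Steel plate 190 x 112 x 10 mm, fixed; origin: centre of its underside; z up, x towards the end stop (the way the insert falls and slides), y along the stops. Across it: low stop, a flat brass strip at x -33 to -3 mm; second brass rest at x 40 to 70 mm; both 100 mm wide, tops 16 mm above the table; dark end stop, 84 mm wide, x 84 to 95 mm, top 40 mm above the table.
- low_stop (a point): Middle of the low stop's upper edge on the side of the standing insert (plate x -33 mm, 16 mm above the table); same axes as the plate.
- end_stop (a point): Point on the middle of the end stop's face that looks towards the rests (plate x +84 mm), 36 mm above the table; same axes as the plate. The insert lying home has its centre 52 mm before this point along x.
- caliper: Steel caliper, 87 x 230 x 13 mm, lying on the table at the right; origin at the middle of its underside. Leave it.
- screwdriver: Screwdriver with red handle, 165 mm long, lying on the table at the left front; origin at the middle of its underside. Leave it.
- parts_tin: Round grey tin, 53 mm across, 22 mm high, on the right; origin at the centre of its underside. Leave it.
- shim_roll: Roll of copper shim, 38 mm across, 25 mm high, on the right; origin at the centre of its underside. Leave it.

How it is judged:
By the outcome, as a careful person would: the job done as asked, in the order asked, and still so for the second after the job is handed in, with the robot touching nothing.
It also fails if it takes over 38 s, if anything falls off the work surface, if the arm or the gripper's body presses on something with over 40 N, if the wrist force passes 120 N, or if a joint passes its speed limit or range.

ROBOT

A 7-joint arm with a two-finger parallel gripper is mounted at the origin on a cart in front of the work surface, level with it; the furniture and walls round the work are solid. World frame = base frame: x ahead of the robot, y to its left, z up, the work surface at z = 0. Lengths are in m, angles in rad, forces in N, time in s.
With the tool pointing down it reaches from about 0.4 to 0.875 m from the base axis. Payload 19.3 kg.
Tool frame: the origin (TCP) lies midway between the tips of the shut fingers; the grasp point (between the pads) lies 19 mm behind it; z points along the fingers, y is the line along which they close (so a half turn about z gives the same grasp; the last joint's range is limited). The gripper opens to 85 mm and grips with 20 to 120 N. Pads are 22 mm wide; open, the fingers measure 114 mm over their backs; the gripper's body (76 mm by 85 mm) begins 54 mm behind the grasp point. The pads swing forward as they close: fully open they stand 13 mm farther back than shut.
Start: joints at [-1.215, 0.521, -0.036, 1.599, 0.021, 1.021, -0.113], TCP at [0.258, 0.569, 0.231] pointing down, gripper open.
Joint ranges: [-2.91, 2.91], [-0.3, 2.13], [-1.5, 1.42], [0.17, 2.43], [-1.26, 4.41], [0.16, 1.93], [-2.52, 2.52]. Speed limits (rad/s): [1.89, 1.89, 2.39, 2.39, 3.01, 3.01, 3.01].

INTERFACE

Orientations are given as [roll, pitch, yaw] about the fixed x, y, z axes, in that order (R = Rz(yaw) Ry(pitch) Rx(roll)).
In Python, from workcell import telemetry, grab_frame, calibration, bot, outline_of, landmark_of gives the robot as it stands. The module is installed in compiled form; this text tells all that it offers.
- The arm moves only by the shell command python3 -m inch 'ROWS' [FORCE]. ROWS is JSON, a list of rows, each a list of 7 numbers: the shift along the tool's x, y, z in m, then the turn, a rotation vector about the tool's x, y, z in rad, then the closure, from 0 (fully open) to 1 (shut). A call has 1 to 5 rows; each row shifts and turns the commanded pose from where the row before left it, along the tool's axes as they then stand; what a row does not reach is not made up. A row lasts 1/10 s, in which the tool goes at most 50 mm and 8.59 degrees, less where a joint would pass 70% of its speed; a pose out of reach is approached as far as the arm can. A call is refused whole if a number of a shift passes 0.05 or a number of a turn 0.15, either way. A call with a gripper value outside its range is refused whole. The fingers move at their own pace and stop on an object; FORCE is the grip in N (left out, the last holds). Time passes only in rows, so rows that do not move let the fingers close. It gives the time, the measured TCP pose, the force, the opening and the grip force at its end, in the units of the state.
- telemetry.observe(): the state, without advancing time (a new reading comes with each control period).
- grab_frame(name): name is "side" or "top" or "wrist"; returns the picture (480x640x3 uint8, red, green, blue); there is no depth.
- calibration(name): a dict with "fovy" (degrees; the focal length in pixels is half the picture's height over the tangent of half this angle, whatever the lens; pixels are square), "cx", "cy" (the principal point, pixels), "pose" (4x4, takes a point from camera to world coordinates). Camera axes: x right, y down, z forward; pixel columns grow to the right and rows downward; lengths in m; the calibration is good to about 2 mm. A picture is of the moment at which its call begins: read the wrist's pose just before it. calibration takes no time and is no camera call; for the wrist camera it gives the pose at the moment of the call.
- bot.job_done(): hands the job in; it is judged then, once.
Trained networks look in the newest picture that a camera, given by its name, has taken for a name from the list of things; names that differ only in an ending like _2 or _b are one class to them, and where a whole thing is asked for, a point or a joint stands for the part that bears it (a point fixed in the world has none). Each returns a list of dicts, best first, with "score" (0 to 1); they miss things now and then, are a little off and sometimes report something else, mostly with a low value. They report only what shows in the picture. A call takes as long as a camera call.
- outline_of(label, camera): "region" (480x640 bool, what is visible of it) and "rect" ([left, top, right, bottom] in pixels, round what is visible of it).
- landmark_of(label, camera): "xy" ([column, row] in pixels: a listed point, or the origin of a listed thing).
The state is a dict: "clock": time; "qpos": joint angles; "qd": joint speeds; "joint_efforts": joint torques, N m; "position": TCP position; "tool_rot": TCP orientation; "force": force on the tool from outside, world axes, zero at the start; "moment": the same for the moment, N m; "grip_width": finger opening in m; "finger_force": force on a finger pad.
Only numpy, scipy, OpenCV 4.12 (cv2) and the standard library are available. Lean on these libraries where they do the work, as an engineer would, in place of code of your own. Each camera call takes 0.05 s, during which the arm holds its last target. There are 200 camera calls.

## Working session

There is one attempt and no reset: what is moved stays moved. The work goes in short steps, Python scripts to look and compute and a shell command to move; the robot and the scene stay as the last step left them, time stands still between calls to the robot, and variables do not carry over. Pictures are saved under pics/ and viewed, at most 13 in all, crops included, and the job is handed in when it is done.

```bash
mkdir -p pics; cat > h.py <<'E'
import numpy as np, cv2
from workcell import telemetry, grab_frame, calibration, bot, outline_of, landmark_of
def ray(cam,xy,c=None):
    c=c or calibration(cam); f=240/np.tan(np.radians(c['fovy'])/2); P=np.array(c['pose'])
    d=P[:3,:3]@np.array([(xy[0]-c['cx'])/f,(xy[1]-c['cy'])/f,1]); return P[:3,3],d
def atz(cam,xy,z,c=None):
    o,d=ray(cam,xy,c); return o+d*(z-o[2])/d[2]
def tri(rs):
    A=0;b=0
    for o,d in rs:
        d=d/np.linalg.norm(d);M=np.eye(3)-np.outer(d,d);A=A+M;b=b+M@o
    return np.linalg.solve(A,b)
def proj(cam,p):
    c=calibration(cam); f=240/np.tan(np.radians(c['fovy'])/2); P=np.array(c['pose'])
    q=P[:3,:3].T@(np.array(p)-P[:3,3]); return [c['cx']+f*q[0]/q[2],c['cy']+f*q[1]/q[2]]
E
python3 - <<'E'
from h import *
np.set_printoptions(precision=4,suppress=True)
s=telemetry.observe();print(s['position'],s['tool_rot'],s['force'],s['clock'])
for cam in('side','top'):
    im=grab_frame(cam);cv2.imwrite(f'pics/{cam}0.png',im[:,:,::-1])
R={}
for n in('mould_insert','insert_head','insert_foot','setup_plate','low_stop','end_stop','parts_tin','shim_roll','caliper','screwdriver'):
    for cam in('side','top'):
        l=landmark_of(n,cam)
        if l: R[n,cam]=l[0]['xy'];print(n,cam,[(np.round(q['xy'],1),round(q['score'],2)) for q in l[:2]])
    if (n,'side') in R and (n,'top') in R: print('   3D',tri([ray(c,R[n,c]) for c in('side','top')]))
for c in('side','top'):print(np.array(calibration(c)['pose']))
print(telemetry.observe()['clock'])
E
```

```text
[0.2581 0.5688 0.2307] [-3.1404  0.0001  2.7158] [0.3656 0.118  0.3483] 0.0
mould_insert side [(array([324.7, 276.5]), 0.76)]
mould_insert top [(array([357.9, 251.8]), 0.72)]
   3D [0.5012 0.0016 0.0651]
insert_head side [(array([323.3, 256. ]), 0.7)]
insert_head top [(array([353.7, 249.7]), 0.9)]
   3D [0.5027 0.012  0.1105]
insert_foot side [(array([322. , 294.5]), 0.84)]
insert_foot top [(array([356.8, 249.8]), 0.98)]
   3D [0.502  0.0035 0.0125]
setup_plate side [(array([329.2, 275.4]), 0.92)]
setup_plate top [(array([333.5, 240.6]), 0.95)]
   3D [0.5282 0.0528 0.0164]
low_stop top [(array([348.1, 246.5]), 0.68)]
end_stop side [(array([343.7, 246.8]), 0.93), (array([326.1, 276.6]), 0.61)]
end_stop top [(array([304.2, 210.1]), 0.86)]
   3D [0.5901 0.1174 0.0331]
parts_tin side [(array([417.1, 352.8]), 0.7)]
parts_tin top [(array([442.3, 202.8]), 0.84)]
   3D [ 0.6142 -0.189   0.0078]
shim_roll side [(array([398.2, 326.1]), 0.93)]
shim_roll top [(array([454.9, 280. ]), 0.41)]
   3D [ 0.4931 -0.2049  0.1476]
caliper side [(array([326.2, 392.9]), 0.97)]
caliper top [(array([456. , 279.8]), 0.57)]
   3D [ 0.4365 -0.2148  0.0035]
screwdriver side [(array([245.7, 223.6]), 0.64), (array([323.7, 275.6]), 0.22)]
screwdriver top [(array([210.5, 293. ]), 0.57)]
   3D [ 0.4027  0.3321 -0.0056]
[[ 0.9468 -0.1858  0.2627  0.2843]
 [-0.3215 -0.5779  0.7501 -0.6218]
 [ 0.0124 -0.7947 -0.6069  0.6648]
 [ 0.      0.      0.      1.    ]]
[[ 0.0014 -0.9987  0.0509  0.4746]
 [-0.9997 -0.0001  0.0262  0.0378]
 [-0.0262 -0.051  -0.9984  1.012 ]
 [ 0.      0.      0.      1.    ]]
1.1
```

View pictures.

View pics/side0.png

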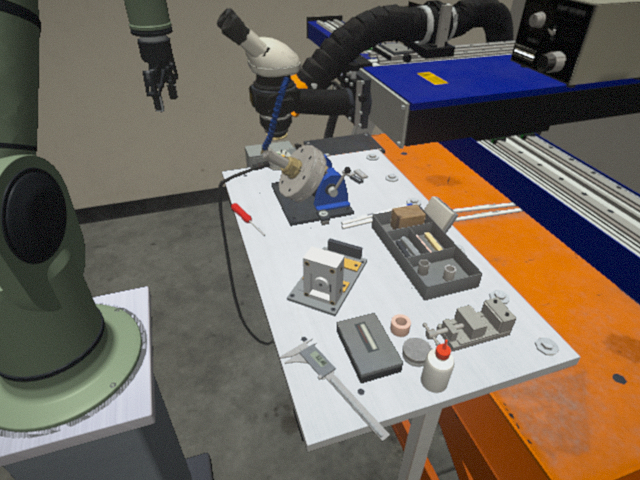

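View pics/top0.png

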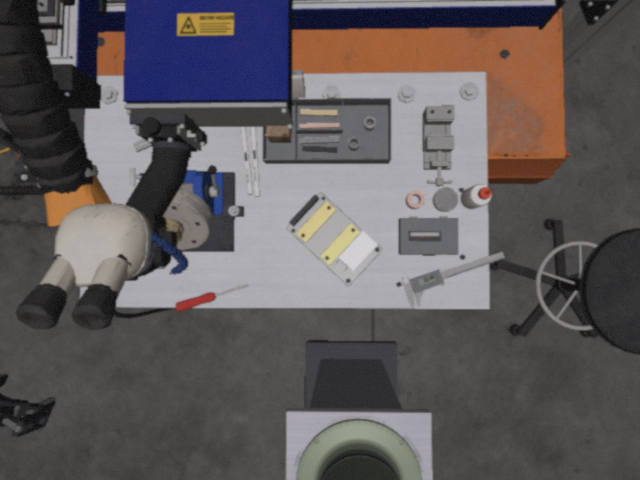

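Side view: the insert stands at (325,272) with its cavity facing the robot/front and the stops behind it. The end stop is at (344,247). Top view: the plate is turned about 45°, with the insert at its lower right (358,255), brass strips at (348,246) and (316,220), and the end stop at (304,210). The gripper is at lower left (20,410) and the microscope eyepieces are at (40–95,305). I'll pull in radially, then arc round.

```bash
python3 -m inch '[[0,-0.03,0,0,0,0,0],[0,-0.04,0,0,0,0,0.3],[0,-0.04,0,0,0,0,0.5],[0,-0.04,0,0,0,0,0.5],[0,-0.02,0,0,0,0,0.5]]'
```

```text
clock: 1.6
position: [0.187, 0.4117, 0.2314]
tool_rot: [-3.141, 0.0, 2.716]
force: [1.6, 0.8, -0.6]
grip_width: 0.0424
finger_force: 0.0
```

```bash
python3 -m inch '[[-0.045,-0.002,0,0,0,0.1,0.5],[-0.045,-0.002,0,0,0,0.1,0.5],[-0.045,-0.002,0,0,0,0.1,0.5],[-0.045,-0.002,0,0,0,0.1,0.5],[-0.045,-0.002,0,0,0,0.1,0.5]]'
```

```text
clock: 2.1
position: [0.3641, 0.2747, 0.2315]
tool_rot: [3.141, -0.0, 2.212]
force: [0.8, 0.8, -0.2]
grip_width: 0.043
finger_force: 0.0
```

```bash
python3 -m inch '[[-0.045,-0.002,0,0,0,0.1,0.5],[-0.045,-0.002,0,0,0,0.1,0.5],[-0.045,-0.002,0,0,0,0.1,0.5],[-0.045,-0.002,0,0,0,0.1,0.5],[-0.045,-0.002,0,0,0,0.1,0.5]]' && python3 -m inch '[[-0.045,-0.002,0,0,0,0.14,0.5],[-0.045,-0.002,0,0,0,0.14,0.5],[-0.04,-0.002,0,0,0,0.14,0.5],[0,0,0,0,0,0.14,0.5],[0,0,0,0,0,0.14,0.5]]' && python3 - <<'E'
from h import *
np.set_printoptions(precision=4,suppress=True)
c=calibration('wrist');print(np.array(c['pose']),c['fovy'])
im=grab_frame('wrist');cv2.imwrite('pics/w1.png',im[:,:,::-1])
for n in('mould_insert','insert_head','insert_foot','setup_plate','low_stop','end_stop'):
    l=landmark_of(n,'wrist');print(n,[(np.round(q['xy'],1),round(q['score'],2)) for q in l[:2]])
E
```

```text
clock: 2.6
position: [0.4503, 0.0688, 0.2315]
tool_rot: [3.141, -0.0, 1.712]
force: [1.6, 0.0, 0.9]
grip_width: 0.0426
finger_force: 0.0
clock: 3.1
position: [0.4448, -0.0599, 0.2315]
tool_rot: [3.141, -0.0, 1.007]
force: [-0.5, -0.0, -0.4]
grip_width: 0.0428
finger_force: 0.0
[[ 0.8448 -0.5058 -0.1746  0.4883]
 [-0.5351 -0.7987 -0.2751  0.0109]
 [-0.0003  0.3258 -0.9454  0.3732]
 [ 0.      0.      0.      1.    ]] 67.89628766664639
mould_insert [(array([335.4, 115.2]), 0.84)]
insert_head [(array([342.1, 115.8]), 0.91)]
insert_foot []
setup_plate [(array([328.9,  50.8]), 0.59)]
low_stop [(array([324.8,  84. ]), 0.69)]
end_stop [(array([515.2, 215.6]), 0.21)]
```

View pics/w1.png

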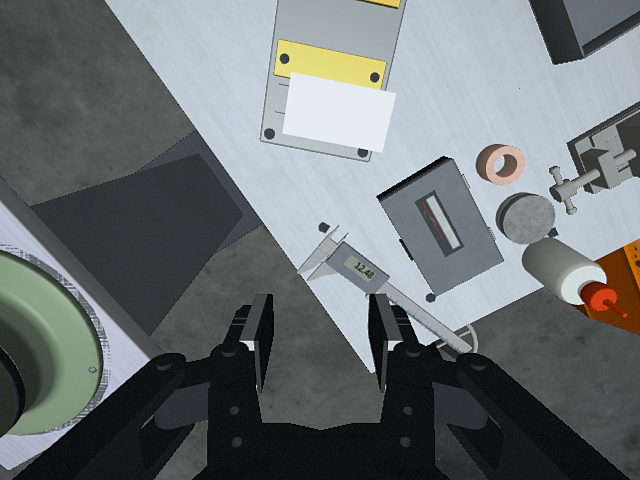

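The wrist view shows the insert's white top with corners near (293,72), (396,93), (385,152) and (282,133). The low brass strip is above it and the plate's near edge runs (262,141)–(369,161). Next I'll fit these.

```bash
python3 - <<'E'
from h import *
np.set_printoptions(precision=4,suppress=True)
c=calibration('wrist')
im=cv2.imread('pics/w1.png');
m=(im.min(2)>205).astype(np.uint8); n,lab,st,ce=cv2.connectedComponentsWithStats(m)
k=lab[115,340];print(st[k])
cn=max(cv2.findContours((lab==k).astype(np.uint8),0,1)[0],key=cv2.contourArea)
P=np.array([atz('wrist',p[0],.114,c)[:2] for p in cn],np.float32)*1000
print('insert',cv2.minAreaRect(P),np.array(cv2.boxPoints(cv2.minAreaRect(P))))
for nm,z,ps in(('plate near',.01,((262,141),(369,161))),('left',.01,((262,141),(278,0))),('strip far',.016,((280,40),(388,63)))):
    a,b=[atz('wrist',p,z,c) for p in ps];d=b-a;print(nm,a,b,np.linalg.norm(d),np.degrees(np.arctan2(d[1],d[0])))
# top view brass strips and endstop
t=cv2.imread('pics/top0.png');hsv=cv2.cvtColor(t,cv2.COLOR_BGR2HSV)
b=cv2.inRange(hsv,(20,60,90),(35,255,255));b[:190]=0;b[290:]=0;b[:,:280]=0;b[:,390:]=0
for q in cv2.findContours(b,0,1)[0]:
    if cv2.contourArea(q)>60:
        P=np.array([atz('top',p[0],.016)[:2] for p in q],np.float32)*1000;print('brass',cv2.minAreaRect(P))
E
```

```text
[ 282   72  114   81 6425]
insert ((497.7105712890625, 6.620796203613281), (39.98875427246094, 71.92236328125), 47.880489349365234) [[457.6266  15.9084]
 [510.9749 -32.3284]
 [537.7945  -2.6668]
 [484.4463  45.57  ]]
plate near [0.4249 0.0214 0.01  ] [ 0.5052 -0.0511  0.01  ] 0.10813955662772312 -42.049126296369906
left [0.4249 0.0214 0.01  ] [0.5052 0.1125 0.01  ] 0.12145372924132963 48.61458639707036
strip far [0.4893 0.0844 0.016 ] [0.5623 0.0175 0.016 ] 0.09903273107215597 -42.492525739563824
brass ((518.3567504882812, 40.25372314453125), (28.17986488342285, 97.19550323486328), 47.0068244934082)
brass ((567.9813232421875, 93.49421691894531), (28.802120208740234, 98.4922103881836), 46.959930419921875)
```

```bash
python3 -m inch '[[0,0,0,0,0,0.088,0.5],[0,0,0,0,0,0.088,0.5],[0,0,0.04,0,0,0,0.5],[0,-0.006,0.05,0,0,0,0.5],[0,0,0.05,0,0,0,0.5]]' && python3 -m inch '[[0.015,0,0,0,0,0,0.5],[0.015,0,0,0,0,0,0.5],[0.005,0,0,0,0,0,0.5]]'; python3 - <<'E'
from h import *
p=np.array(telemetry.observe()['position'])[:2];d=np.array([.4977,.0066])-p;u=np.array([.674,.739])
print(d@u,d@[-.739,.674])
E
```

```text
clock: 3.95
position: [0.4405, -0.0541, 0.0904]
tool_rot: [3.141, -0.001, 0.843]
force: [2.2, 1.6, -0.9]
grip_width: 0.0427
finger_force: 0.0
clock: 4.25
position: [0.4665, -0.0268, 0.0934]
tool_rot: [3.14, -0.002, 0.842]
force: [0.1, 0.9, 0.8]
grip_width: 0.0425
finger_force: 0.0
0.04575883589185147 -0.000533219514765686
```

```bash
python3 -m inch '[[0.006,0,0,0,0,0,0.5],[0.005,0,0,0,0,0,0.5],[0.004,0,0,0,0,0,0.5],[0.004,0,0,0,0,0,0.5],[0.004,0,0,0,0,0,0.5]]' && python3 -m inch '[[0.004,0,0,0,0,0,0.5],[0.005,0,0,0,0,0,0.5],[0.005,0,0,0,0,0,0.5]]'; python3 - <<'E'
from h import *
im=grab_frame('side')[200:340,240:440];cv2.imwrite('pics/s2.png',cv2.resize(im,None,fx=4,fy=4)[:,:,::-1])
E
```

```text
clock: 4.75
position: [0.4793, -0.0115, 0.0918]
tool_rot: [3.142, 0.0, 0.839]
force: [-1.4, -1.8, 2.0]
grip_width: 0.043
finger_force: 0.9
clock: 5.05
position: [0.4889, -0.0008, 0.0916]
tool_rot: [3.142, -0.0, 0.84]
force: [-0.2, -0.9, 1.2]
grip_width: 0.0427
finger_force: 0.3
```

View pics/s2.png

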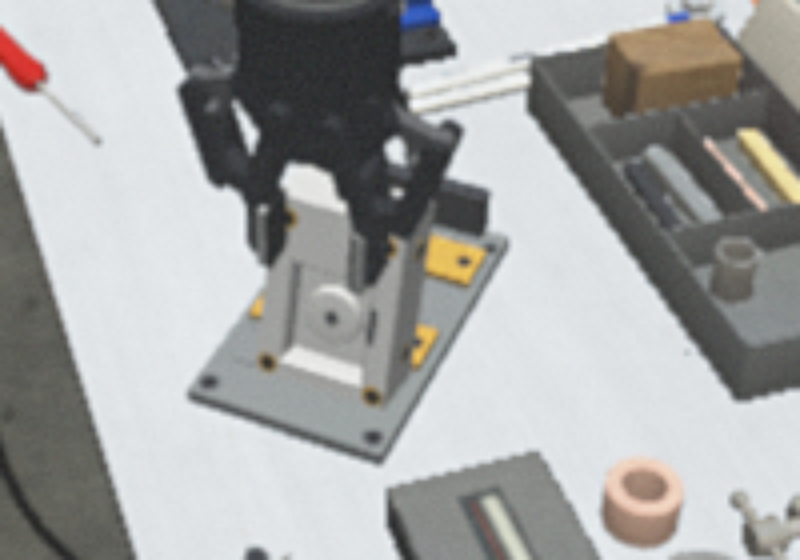

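The insert is tilting cleanly over the low stop, with both fingers on the land at about (270,240) and (370,260). I'll keep pushing.

```bash
python3 -m inch '[[0.006,0,0,0,0,0,0.5],[0.006,0,0,0,0,0,0.5],[0.006,0,0,0,0,0,0.5],[0.006,0,0,0,0,0,0.5],[0.006,0,0,0,0,0,0.5]]' && python3 -m inch '[[0.004,0,0,0,0,0,0.5],[0,0,0,0,0,0,0.5],[0,0,0,0,0,0,0.5],[0,0,0,0,0,0,0.5]]'; python3 - <<'E'
from h import *
im=grab_frame('side')[200:340,240:440];cv2.imwrite('pics/s3.png',cv2.resize(im,None,fx=4,fy=4)[:,:,::-1])
E
```

```text
clock: 5.6
position: [0.5091, 0.0217, 0.0916]
tool_rot: [3.142, -0.0, 0.84]
force: [-0.3, -0.9, 0.0]
grip_width: 0.0431
finger_force: 0.0
clock: 6.0
position: [0.5112, 0.024, 0.0917]
tool_rot: [-3.142, 0.0, 0.839]
force: [-0.3, 0.3, -0.8]
grip_width: 0.0429
finger_force: 0.0
```

View pics/s3.png

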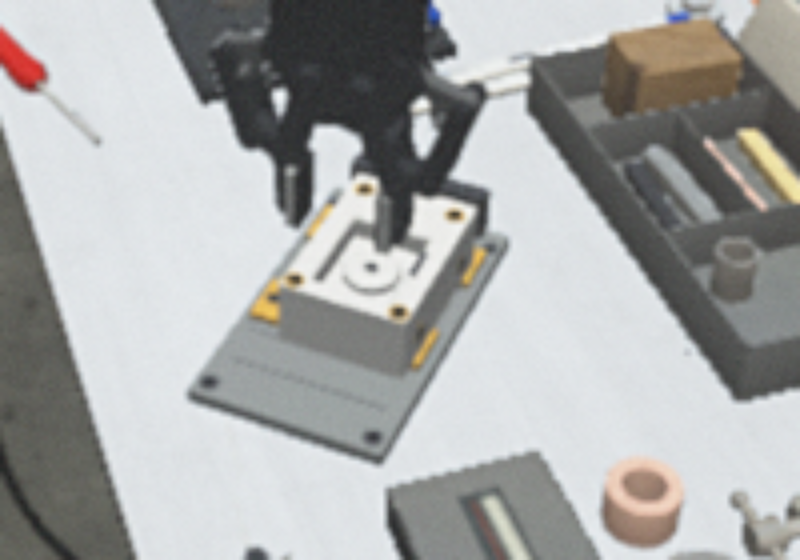

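It now lies on the rests with the cavity up, and a small gap remains to the end stop. I'll back off and look from above.

```bash
python3 -m inch '[[0,0,-0.05,0,0,0,0.5],[-0.02,0,-0.04,0,0,0,0.5],[-0.03,0,0,0,0,0,0.5],[0,0,0,0,0,0,0.5]]' && python3 - <<'E'
from h import *
c=calibration('wrist');im=grab_frame('wrist');cv2.imwrite('pics/w4.png',im[:,:,::-1]);np.save('c4.npy',c,allow_pickle=True)
print(telemetry.observe()['position'])
E
```

```text
clock: 6.45
position: [0.4763, -0.0153, 0.1827]
tool_rot: [3.141, -0.001, 0.837]
force: [0.5, -0.7, -0.6]
grip_width: 0.0427
finger_force: 0.0
[ 0.47724783 -0.01393229  0.18220616]
```

View pics/w4.png

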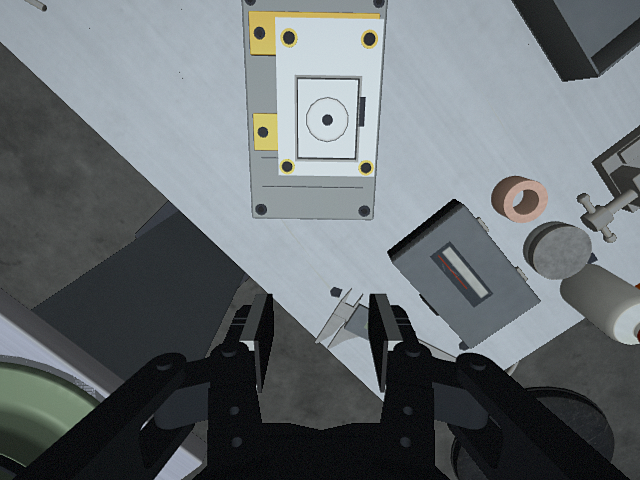

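The wrist view shows the insert cavity up on both strips. Its foot edge runs (277,175)–(376,177) and its head edge runs (275,18)–(382,18), shifted slightly to the right on the plate.

```bash
python3 - <<'E'
from h import *
np.set_printoptions(precision=1,suppress=True)
c=np.load('c4.npy',allow_pickle=True).item()
th=np.radians(47.5);u=np.array([np.cos(th),np.sin(th)]);v=np.array([-u[1],u[0]]);T=np.array(telemetry.observe()['position'])[:2]
for n,p,z in(('footL',(277,175),.056),('footR',(376,177),.056),('headL',(275,18),.056),('headR',(382,18),.056),('plL',(252,218),.01),('plR',(373,220),.01),('strip LL',(253,151),.016),('strip UL',(250,14),.016)):
    q=atz('wrist',p,z,c)[:2];d=(q-T)*1000;print(n,q*1000,'u',d@u,'v',d@v)
print(telemetry.observe()['tool_rot'])
E
```

```text
footL [477.5  36.4] u 37.31714799555769 v 33.848260711106974
footR [531.7 -14.7] u 36.283998766186414 v -40.6634507919271
headL [548.7 111. ] u 140.4369433502909 v 31.709699246785647
headR [600.9  63.8] u 140.87753959945843 v -38.66579640273604
plL [423.8  21.9] u -9.69165449035106 v 63.65934399356322
plR [504.8 -53.9] u -10.896550580289919 v -47.34218894145027
strip LL [468.7  63. ] u 50.92490820539144 v 58.30966793714365
strip UL [539.3 135.1] u 151.7917240276518 v 54.983217032106815
[ 3.1 -0.   0.8]
```

The insert sits about 10 mm off the stop's centreline towards the right. I'll nudge it across with closed fingers, pushing at mid-length, before sliding it home.

```bash
python3 -m inch '[[0.03,0.03,0,0,0,0,1],[0.03,0.03,0,0,0,0,1],[0.028,0.01,0,0,0,0,1],[0,0,0.03,0,0,0,1],[0,0,0.04,0,0,0,1]]' && python3 -m inch '[[0,0,0.03,0,0,0,1],[0,0,0.03,0,0,0,1],[0,0,0.017,0,0,0,1],[0,0,0,0,0,0,1]]' && python3 -m inch '[[0,-0.005,0,0,0,0,1],[0,-0.004,0,0,0,0,1],[0,-0.003,0,0,0,0,1],[0,0,0,0,0,0,1]]' ;python3 - <<'E'
from h import *
im=grab_frame('side')[200:340,240:440];cv2.imwrite('pics/s5.png',cv2.resize(im,None,fx=4,fy=4)[:,:,::-1])
E
```

```text
clock: 7.0
position: [0.5904, 0.0067, 0.111]
tool_rot: [3.14, -0.002, 0.841]
force: [1.5, -0.0, -1.4]
grip_width: -0.0001
finger_force: 0.0
clock: 7.4
position: [0.5874, 0.0061, 0.0319]
tool_rot: [-3.139, 0.003, 0.84]
force: [0.5, -0.1, -0.1]
grip_width: -0.0003
finger_force: 0.0
clock: 7.8
position: [0.5799, 0.0145, 0.0354]
tool_rot: [3.141, -0.001, 0.84]
force: [0.2, -0.1, -0.1]
grip_width: -0.0007
finger_force: 0.0
```

View pics/s5.png

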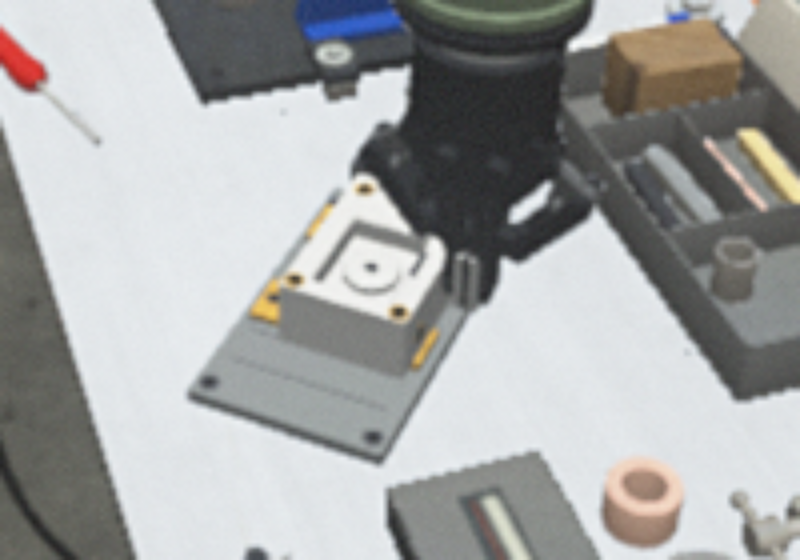

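The fingers stand beside the insert at (465,280) and are not yet touching, with a gap of about 5 mm. I'll advance and check numerically in the top view.

```bash
cat > chk.py <<'E'
from h import *
np.set_printoptions(precision=1,suppress=True)
im=grab_frame('top')
th=np.radians(47.3);u=np.array([np.cos(th),np.sin(th)]);v=np.array([-u[1],u[0]]);O=np.array([.5306,.0535])
for n,z in(('mould_insert',.036),('insert_foot',.036),('insert_head',.036),('end_stop',.036)):
    l=landmark_of(n,'top')
    if l:
        d=(atz('top',l[0]['xy'],z)[:2]-O)*1000;print(n,'u',d@u,'v',d@v,l[0]['score'])
E
python3 chk.py; python3 -m inch '[[0,-0.004,0,0,0,0,1],[0,-0.004,0,0,0,0,1],[0,-0.003,0,0,0,0,1],[0,-0.003,0,0,0,0,1]]'; python3 chk.py
```

```text
end_stop u 87.28882539349289 v 3.934355120905436 0.62
clock: 8.5
position: [0.5693, 0.0233, 0.0347]
tool_rot: [3.141, -0.0, 0.84]
force: [2.5, -1.6, -0.4]
grip_width: -0.0003
finger_force: 1.2
end_stop u 79.96922897539248 v 1.929480682367491 0.55
```

```bash
python3 - <<'E'
from h import *
im=grab_frame('side')[200:340,240:440];cv2.imwrite('pics/s6.png',cv2.resize(im,None,fx=4,fy=4)[:,:,::-1])
E
```

```text
(no output)
```

View pics/s6.png

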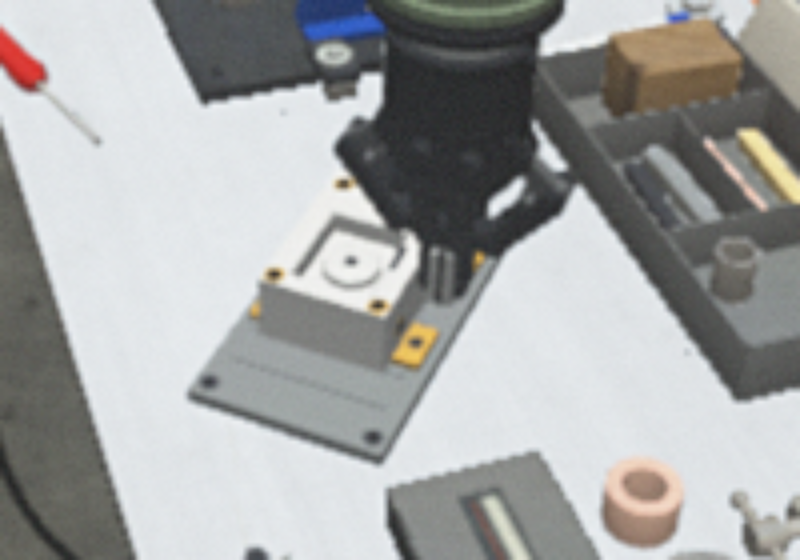

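The insert moved about 11 mm across and is now nearly centred, still square. Next I retreat, go round behind the foot and slide it home.

```bash
python3 -m inch '[[0,0.02,0,0,0,0,1],[0,0,-0.04,0,0,0,1],[0,0,-0.05,0,0,0,0.5],[-0.04,-0.02,0,0,0,0,0.5],[-0.045,-0.03,0,0,0,0,0.5]]' && python3 -m inch '[[0,-0.021,0,0,0,0,0.5],[0,0,0,0,0,0,0.5]]'; python3 - <<'E'
from h import *
c=calibration('wrist');im=grab_frame('wrist');cv2.imwrite('pics/w7.png',im[:,:,::-1]);np.save('c7.npy',c,allow_pickle=True)
print(telemetry.observe()['position'],telemetry.observe()['tool_rot'])
E
```

```text
clock: 9.3
position: [0.4944, -0.0196, 0.1255]
tool_rot: [3.139, -0.002, 0.84]
force: [0.2, -1.7, -0.6]
grip_width: 0.0421
finger_force: 0.0
clock: 9.5
position: [0.4766, -0.004, 0.1249]
tool_rot: [-3.14, -0.0, 0.84]
force: [0.2, 0.1, -0.6]
grip_width: 0.0432
finger_force: 0.0
[ 0.47829991 -0.00438938  0.12497166] [-3.14111907e+00 -6.91079569e-04  8.40635674e-01]
```

View pics/w7.png

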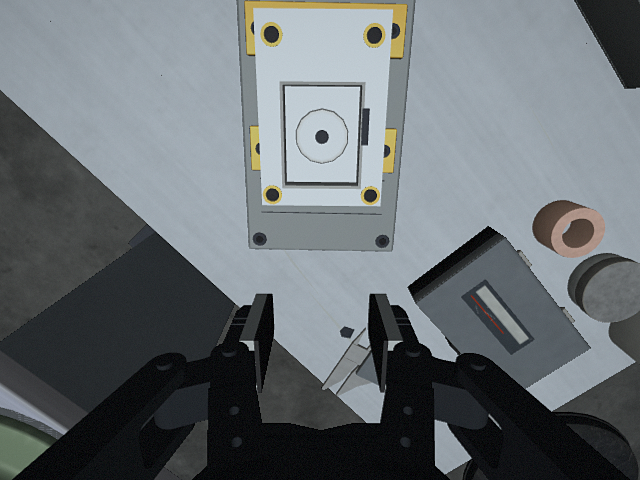

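The insert is centred on the strips (foot edge (258,206)–(388,207)) and square. Next: measure the distance from tool to foot and descend.

```bash
python3 - <<'E'
from h import *
c=np.load('c7.npy',allow_pickle=True).item();T=np.array(telemetry.observe()['position'])[:2]
y=.8406;u=np.array([np.cos(y),np.sin(y)]);v=np.array([-u[1],u[0]])
for p,z in(((258,206),.056),((388,207),.056),((249,249),.01),((393,250),.01)):
    d=(atz('wrist',p,z,c)[:2]-T)*1000;print(d@u,d@v)
E
python3 -m inch '[[0,0,0.04,0,0,0,0.5],[0,0,0.04,0,0,0,0.5],[0,0,0.01,0,0,0,0.5],[0,0,0,0,0,0,0.5]]'
```

```text
28.94516769241911 40.627840993245236
28.225208805895367 -38.30619058719589
-16.72205353215844 58.017861321701595
-17.648623369877935 -53.01105436765509
clock: 9.95
position: [0.4784, -0.0057, 0.0339]
tool_rot: [-3.14, 0.002, 0.839]
force: [0.0, -0.8, 0.6]
grip_width: 0.0427
finger_force: 0.0
```

```bash
python3 -m inch '[[0.008,0,0,0,0,0,0.5],[0.006,0,0,0,0,0,0.5],[0.005,0,0,0,0,0,0.5],[0.005,0,0,0,0,0,0.5],[0.005,0,0,0,0,0,0.5]]' && python3 -m inch '[[0.004,0,0,0,0,0,0.5],[0.003,0,0,0,0,0,0.5],[0.002,0,0,0,0,0,0.5],[0,0,0,0,0,0,0.5]]'; python3 - <<'E'
from h import *
for n,z in(('mould_insert',.036),('insert_foot',.036),('end_stop',.036)): pass
im=grab_frame('side')[200:340,240:440];cv2.imwrite('pics/s8.png',cv2.resize(im,None,fx=4,fy=4)[:,:,::-1])
p=np.array(telemetry.observe()['position'])[:2]-[.5306,.0535];print(p@[.678,.735]*1000)
E
```

```text
clock: 10.45
position: [0.4983, 0.0168, 0.035]
tool_rot: [3.141, -0.0, 0.84]
force: [-2.0, -1.9, 1.1]
grip_width: 0.0427
finger_force: 1.5
clock: 10.85
position: [0.5043, 0.0235, 0.0346]
tool_rot: [3.142, -0.0, 0.84]
force: [0.6, 0.7, -0.5]
grip_width: 0.043
finger_force: 0.0
-39.98540793123467
```

View pics/s8.png

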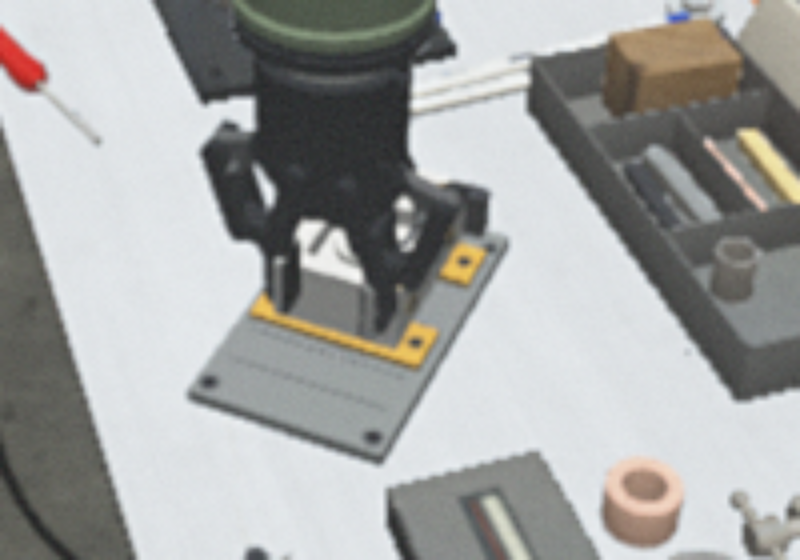

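Both fingers are on the foot end and it slides easily. By the measured geometry about 8 mm remain, so I'll continue in small steps until the force rises.

```bash
python3 -m inch '[[0.002,0,0,0,0,0,0.5],[0.002,0,0,0,0,0,0.5],[0.002,0,0,0,0,0,0.5]]' && python3 -m inch '[[0.001,0,0,0,0,0,0.5],[0.001,0,0,0,0,0,0.5]]' && python3 -m inch '[[0.001,0,0,0,0,0,0.5],[0,0,0,0,0,0,0.5]]'
```

```text
clock: 11.2
position: [0.5081, 0.0277, 0.0346]
tool_rot: [-3.142, 0.0, 0.84]
force: [-2.0, -2.6, 1.2]
grip_width: 0.0428
finger_force: 1.3
clock: 11.4
position: [0.5094, 0.0292, 0.0346]
tool_rot: [-3.142, 0.0, 0.84]
force: [-1.7, -2.5, 1.5]
grip_width: 0.0429
finger_force: 1.3
clock: 11.6
position: [0.5097, 0.0296, 0.0346]
tool_rot: [-3.141, 0.001, 0.84]
force: [-4.1, -4.9, 2.9]
grip_width: 0.0432
finger_force: 2.6
```

```bash
python3 -m inch '[[0.001,0,0,0,0,0,0.5],[0,0,0,0,0,0,0.5]]' && python3 -m inch '[[0.001,0,0,0,0,0,0.5],[0,0,0,0,0,0,0.5]]'
```

```text
clock: 11.8
position: [0.5097, 0.0297, 0.0346]
tool_rot: [-3.141, 0.002, 0.839]
force: [-7.1, -6.9, 5.7]
grip_width: 0.0423
finger_force: 5.4
clock: 12.0
position: [0.5097, 0.0298, 0.0345]
tool_rot: [-3.14, 0.003, 0.838]
force: [-12.4, -10.9, 9.7]
grip_width: 0.043
finger_force: 8.1
```

The insert is firm against the end stop: the TCP stays still while the force climbs. I'll back off and inspect.

```bash
python3 -m inch '[[-0.005,0,0,0,0,0,0.5],[-0.03,0,0,0,0,0,0.5],[-0.03,0,-0.02,0,0,0,0.5],[0,0,-0.05,0,0,0,0.5],[0,0,-0.05,0,0,0,0.5]]' && python3 -m inch '[[0.025,0,-0.04,0,0,0,0.5],[0.03,0,0,0,0,0,0.5],[0.03,0,0,0,0,0,0.5],[0,0,0,0,0,0,0.5]]'; python3 - <<'E'
from h import *
im=grab_frame('wrist')[:300,100:500];s=grab_frame('side')[200:340,240:440]
o=np.hstack([cv2.resize(im,(400,300)),cv2.resize(s,(400,280))] if 0 else [cv2.resize(im,(400,300)),cv2.copyMakeBorder(cv2.resize(s,(400,280)),0,20,0,0,0)])
cv2.imwrite('pics/f9.png',o[:,:,::-1])
E
```

```text
clock: 12.5
position: [0.4671, -0.018, 0.1559]
tool_rot: [-3.141, 0.001, 0.838]
force: [1.2, 2.1, 0.1]
grip_width: 0.0423
finger_force: 0.0
clock: 12.9
position: [0.5269, 0.05, 0.1948]
tool_rot: [3.141, -0.002, 0.844]
force: [-0.4, -0.5, -0.2]
grip_width: 0.0424
finger_force: 0.0
```

View pics/f9.png

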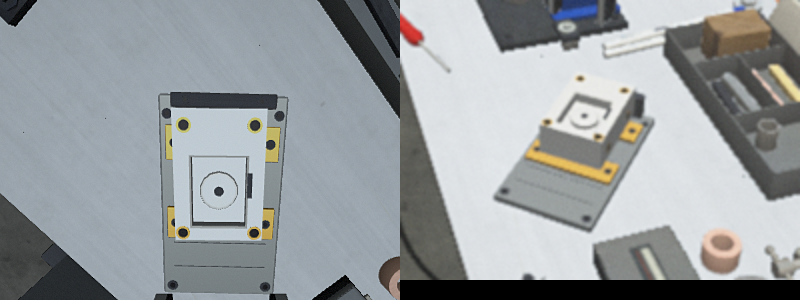

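The insert lies cavity up, centred and flush against the dark end stop (head edge at row 108 on the left). The arm is clear and nothing else has moved.

```bash
python3 -c "
from workcell import bot
print(bot.job_done())"
```

```text
the job is handed in; nothing more can be done
None
```

The mould insert was tipped over the low stop, lies cavity up on both rests and is pushed flush against the end stop; I also nudged it about 11 mm sideways to centre it, and handed the job in about 13 s into the 38 s limit.

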